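Set up the citrus press and test it

ROBOT

A 6-joint arm with a two-finger parallel gripper is mounted at the origin on a cart in front of the work surface, level with it; the furniture and walls round the work are solid. World frame = base frame: x ahead of the robot, y to its left, z up, the work surface at z = 0. Lengths are in m, angles in rad, forces in N, time in s.
With the tool pointing down it reaches from about 0.35 to 0.975 m from the base axis. Payload 17.4 kg.
Tool frame: the origin (TCP) lies at the very end of the fingers, on their centre line; the grasp point (between the pads) lies 19 mm behind it; z points along the fingers, y is the line along which they close (so a half turn about z gives the same grasp; the last joint's range is limited). The gripper opens to 85 mm and grips with 20 to 120 N. Pads are 22 mm wide; open, the fingers measure 114 mm over their backs; the gripper's body (76 mm by 85 mm) begins 54 mm behind the grasp point. The pads swing forward as they close: fully open they stand 13 mm farther back than shut.
Start: joints at [1.083, 0.116, 1.442, -0, 1.584, -0.038], TCP at [0.293, 0.608, 0.231] pointing down, gripper open.
Joint ranges: [-2.83, 2.83], [-0.83, 2.19], [0.07, 2.5], [-1.14, 4.28], [0.01, 3], [-2.97, 2.97]. Speed limits (rad/s): [1.89, 1.89, 2.22, 3.14, 3.14, 3.14].

INTERFACE

Orientations are given as a rotation vector (axis times angle).
In Python, from bench import r gives the robot as it stands.
- The arm moves only by the tool drive_tool, never from a script. Its arguments are lists of equal length, an entry for each row: "turn": the turn, a rotation vector about the tool's x, y, z in rad, a list of three; "translation": the shift along the tool's x, y, z in cm, a list of three; "gripper": the finger opening in cm, from 0 to 8.54. In form: {"turn": [[rx, ry, rz], ...], "translation": [[x, y, z], ...], "gripper": [gripper, ...]}. A call has 1 to 20 rows; each row shifts and turns the commanded pose from where the row before left it, along the tool's axes as they then stand; what a row does not reach is not made up. A row lasts 1/10 s, in which the tool goes at most 50 mm and 8.59 degrees, less where a joint would pass 70% of its speed; a pose out of reach is approached as far as the arm can. A call is refused whole if a number of a shift passes 5 or a number of a turn 0.15, either way. A call with a gripper value outside its range is refused whole. The fingers move at their own pace and stop on an object; "grip_force" is the grip in N (left out, the last holds). Time passes only in rows, so rows that do not move let the fingers close. It gives the time, the measured TCP pose, the force, the opening and the grip force at its end, in the units of the state.
- r.observe(): the state, without advancing time (a new reading comes with each control period).
- r.grab_frame(name): name is "scene" or "top"; returns (picture, depth): 480x640x3 uint8, red, green, blue; 480x640 float32, m along the optical axis (not along the pixel's ray), 0 where there is no reading.
- r.camera_info(name): a dict with "intrinsics" (3x3 intrinsics, pixels), "R" (3x3) and "t" (3): a world point X has camera coordinates R X + t. Camera axes: x right, y down, z forward; pixel columns grow to the right and rows downward; lengths in m; the calibration is good to about 2 mm. A picture is of the moment at which its call begins. camera_info takes no time and is no camera call.
- r.job_done(): hands the job in; it is judged then, once.
The state is a dict: "time": time; "joints": joint angles; "qd": joint speeds; "effort": joint torques, N m; "ee_pos": TCP position; "tool_rot": TCP orientation; "wrist_force": force on the tool from outside, world axes, zero at the start; "ft_torque": the same for the moment, N m; "gripper_width": finger opening in m; "gripper_force": force on a finger pad.
Only numpy, scipy, OpenCV 4.12 (cv2) and the standard library are available. Lean on these libraries where they do the work, as an engineer would, in place of code of your own. Each camera call takes 0.05 s, during which the arm holds its last target. There are 200 camera calls.

TASK

Set up the citrus press: lower the steel strainer over the spindle into the bowl, then fit the small teal cone on the spindle, then the large charcoal-black cone over the small one, letting go of each part only once it is down on its seat, not dropping it. Then press on the top of the large cone until the sprung spindle is fully down, and let it come back up. Leave the mug and the lemons where they are.

Things in the scene. Friction and masses are not known exactly. Their poses are not given: they have to be found in the camera images.
- juicer: the citrus press's fixed motor base: round, steel, 145 mm across, with a dark grey open bowl on top whose rim is 96 mm above the worktop, and a short grey spout that reaches 98 mm from the middle, 60 to 90 mm up. Origin: on its axis at the worktop; z up, the spout points to its -x
- bowl_seat (a point): point on the axis of the press, 84 mm above the worktop, at the top of the ribs in the bowl (135 mm wide inside): the underside of the strainer rests here
- spindle_step (a point): point on the axis of the white upright spindle in the middle of the bowl, at its step, 114 mm above the worktop when up. Below the step the spindle is 22 mm thick, above it 12 mm; its tip, tapered over the last 5 mm, is 18 mm above the step. The small cone rests on the step. z up
- spindle (a joint): how far the spindle is pushed down, m: 0 up, 0.006 at the stop. A spring holds it up: with the cones on, it begins to move at a push of about 2.5 N and reaches the stop at about 7.5 N (the weight of the cones alone does not move it); when let go it comes up by itself
- strainer_tube (a point): the strainer's upright black tube, by which it is gripped: 34 mm outside, 27 mm inside, its top 22 mm above the strainer's underside. This point: on its axis, 11 mm above the underside, z up. Fitted, the underside rests on bowl_seat, the spindle's 22 mm part stands in the tube and the spindle's tip is 26 mm above the tube's top
- small_cone_mid (a point): point on the small cone's axis, half-way up, 18 mm above its lower rim; z up. Fitted, the spindle's tip is in its socket and its lower rim is 1.5 mm below the spindle's step
- large_cone_mid (a point): point on the large cone's axis, half-way up, 25 mm above its lower rim; z up. Fitted over the small cone it rests on that cone's flat top: its lower rim is then 0.5 mm above the spindle's step and its top 50.5 mm above the step
- strainer: the strainer, 90 g: flat slotted steel dish 112 mm across, floor 3 mm thick, rim 6 mm high, with the tube in its middle; fingertips kept 8 mm or more above its underside clear the rim. Lies right way up at the start. Origin under its middle, z up
- small_cone: the small teal ridged cone, 60 g, 36 mm high: 46 mm across and straight-sided over its lowest 16 mm, then a dome with a flat 25 mm top; a 15 mm wide, 22 mm deep socket from below. Stands on the worktop at the start. Origin under its middle, z up
- large_cone: the large charcoal-black ridged cone, 80 g, 50 mm high: 62 mm across and straight-sided over its lowest 22 mm, then a dome with a blunt top about 20 mm across; hollow and open below, 51 mm wide inside, to take the small cone. Stands on the worktop at the start. Origin under its middle, z up
- mug: green mug, 92 mm across, 95 mm high, behind the press; origin at its underside
- lemon_a: whole lemon, about 75 mm, lying on the white board at the back to the left; origin at its underside
- half_a: half a lemon, about 65 mm, on the same board; origin at its underside
Not all that is in view belongs to the job. What is shaped like the large_cone but purple or red is not meant.

How it is judged:
By the outcome, as a careful person would: the job done as asked, in the order asked, and still so for the second after the job is handed in, with the robot touching nothing.
It also fails if it takes over 72 s, if anything falls off the work surface, if the arm or the gripper's body presses on something with over 40 N, if the wrist force passes 120 N, or if a joint passes its speed limit or range.

## Working session

There is one attempt and no reset: what is moved stays moved. The work goes in short steps, Python scripts to look and compute and a tool call to move; the robot and the scene stay as the last step left them, time stands still between calls to the robot, and variables do not carry over. Pictures are saved under pics/ and viewed, at most 13 in all, crops included, and the job is handed in when it is done.

Besides the shell and the picture viewer there is one more tool, called after "Emit:" as name(argument=value, ...) on one line, values as JSON. drive_tool: Moves the arm, as the interface text tells. Its arguments: {"type":"object","properties":{"turn":{"type":"array","items":{"type":"array","items":{"type":"number"}}},"translation":{"type":"array","items":{"type":"array","items":{"type":"number"}}},"gripper":{"type":"array","items":{"type":"number"}},"grip_force":{"type":"number"}},"required":["turn","translation","gripper"]}

```bash
mkdir -p pics; cat > h.py <<'E'
import numpy as np, cv2
from bench import r
def grab(n): return r.grab_frame(n)
def ci(n):
    c=r.camera_info(n); return np.array(c["intrinsics"]),np.array(c["R"]),np.array(c["t"])
def plane(n,uv,z):
    K,R,t=ci(n); d=R.T@np.linalg.inv(K)@np.array([uv[0],uv[1],1.]); C=-R.T@t
    return C+d*(z-C[2])/d[2]
def cloud(n,dep):
    K,R,t=ci(n); v,u=np.mgrid[:480,:640]
    P=np.stack([(u-K[0,2])/K[0,0]*dep,(v-K[1,2])/K[1,1]*dep,dep],-1)
    return (P-t)@R
E
python3 - <<'E'
from h import *
for n in("scene","top"):
    p,d=grab(n); cv2.imwrite(f"pics/{n}0.png",p[:,:,::-1]); np.save(n+"0.npy",d)
    K,R,t=ci(n); print(n,K[0,0],-R.T@t,R[2])
o=r.observe(); print(o)
E
```

```text
scene 592.3978023374445 [ 0.21913489 -0.39840547  0.91742856] [ 0.37289407  0.5270102  -0.76368204]
top 477.53868123472046 [0.38067781 0.164282   1.0684765 ] [ 0.21492802  0.02252383 -0.97637013]
{'time': 0.1, 'joints': array([ 1.08320617e+00,  1.16459966e-01,  1.44220040e+00, -2.34503822e-06,
        1.58399790e+00, -3.77968736e-02]), 'qd': array([ 1.55262713e-03, -1.47433542e-04, -1.30477030e-03,  8.85416864e-04,
       -1.38843858e-03,  3.64682277e-05]), 'effort': array([ 1.67715738e-03, -7.33670497e+01, -6.33784890e+01,  2.03789079e-05,
        5.37255022e-03,  2.39328745e-05]), 'ee_pos': array([0.29340366, 0.60770989, 0.23062   ]), 'tool_rot': array([-7.00531533e-01, -3.06221047e+00,  1.61725057e-03]), 'wrist_force': array([-0.68460559, -0.75033989,  0.36875922]), 'ft_torque': array([ 0.04057873, -0.03097751, -0.0174998 ]), 'gripper_force': 0.0, 'gripper_width': 0.08536325274234931}
```

View pics/scene0.png

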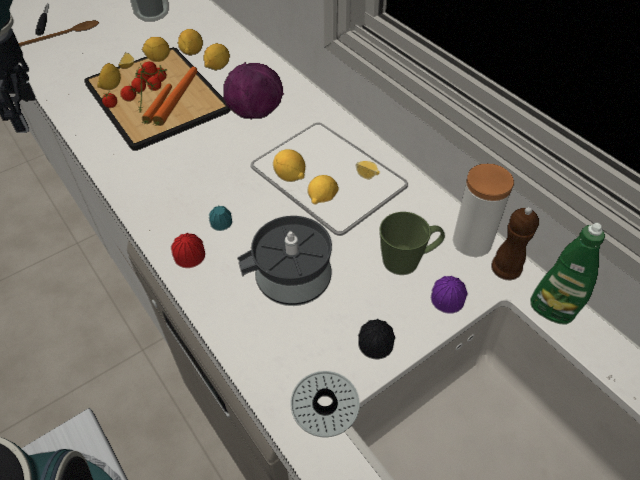

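View pics/top0.png

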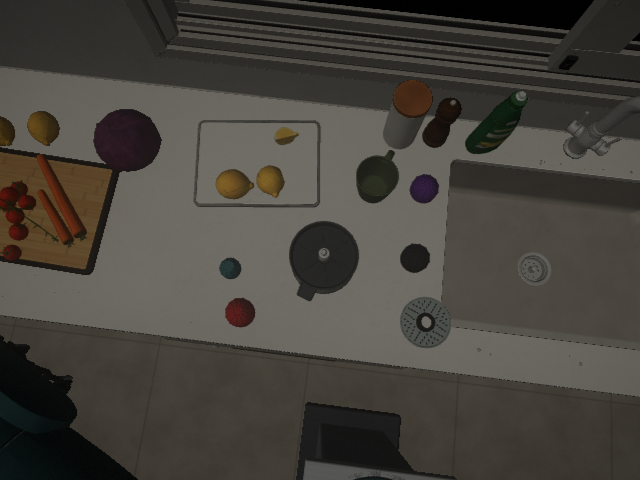

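The scene view shows these parts:
- Teal cone at (220,218), the only teal thing.
- Dome-shaped cones: black (376,340), red (188,250), purple (449,294). I choose the black one.
- Strainer at (325,403), with its tube at (324,402).
- Press at (290,260), with the spindle at (291,240). The spout points left-down.

In the top view: teal (230,268), black (415,258), strainer (426,322), spindle (324,254), mug (377,178).

```bash
cat > m.py <<'E'
from h import *
from scipy.optimize import least_squares
im={n:cv2.imread(f"pics/{n}0.png") for n in("scene","top")}
C={n:cloud(n,np.load(n+"0.npy")) for n in im}
def circ(P):
    f=lambda q:np.hypot(P[:,0]-q[0],P[:,1]-q[1])-q[2]
    s=least_squares(f,[*P[:,:2].mean(0),.03],loss="soft_l1",f_scale=.001); return s.x.round(4)
seeds=dict(teal=("top",230,268),black=("top",415,258),strainer=("top",426,340),press=("top",324,254))
zs=dict(teal=.036,black=.05,strainer=.005,press=.13)
for k,(n,u,v) in seeds.items():
    p=plane(n,(u,v),zs[k])
    print(k,"seed",p.round(4),"reach",np.hypot(*p[:2]).round(3))
    for m in C:
        A=C[m].reshape(-1,3); A=A[np.isfinite(A).all(1)]
        rr=.045 if k in("teal","black") else .085
        q=A[(np.hypot(*(A[:,:2]-p[:2]).T)<rr)]
        tab=q[q[:,2]<.003]
        ztop=np.percentile(q[:,2],99.7)
        print(" ",m,"table z",np.median(tab[:,2]).round(4) if len(tab) else None,"top",ztop.round(4))
        if k in("teal","black"):
            for a,b in((.7,.8),(.8,.9)):
                s=q[(q[:,2]>a*zs[k])&(q[:,2]<b*zs[k])]; print("   band",a,len(s),circ(s))
            s=q[q[:,2]>.92*zs[k]]; print("   topmean",s.mean(0).round(4),len(s))
        if k=="strainer":
            s=q[(q[:,2]>.0175)&(q[:,2]<.028)]; print("   tube top",s.mean(0).round(4),len(s),circ(s))
        if k=="press":
            s=q[(q[:,2]>.0925)&(q[:,2]<.101)]; print("   rim",len(s),circ(s))
            s=q[q[:,2]>.118];print("   spindle",s.mean(0).round(4),len(s))
c=im["scene"][150:450,140:490]; cv2.imwrite("pics/crop.png",cv2.resize(c,None,fx=2,fy=2,interpolation=cv2.INTER_CUBIC))
E
python3 m.py
```

```text
teal seed [0.5211 0.3702 0.036 ] reach 0.639
  scene table z 0.0002 top 0.0398
   band 0.7 50 [0.5262 0.3787 0.0194]
   band 0.8 48 [0.526  0.3786 0.0169]
   topmean [0.5254 0.376  0.0363] 137
  top table z -0.0007 top 0.0393
   band 0.7 55 [0.5252 0.3759 0.0185]
   band 0.8 57 [0.5258 0.3759 0.0158]
   topmean [0.5241 0.3753 0.0356] 118
black seed [ 0.5905 -0.0267  0.05  ] reach 0.591
  scene table z -0.0002 top 0.0532
   band 0.7 143 [ 0.6001 -0.03    0.0249]
   band 0.8 199 [ 0.6001 -0.0299  0.0212]
   topmean [ 0.5988 -0.0311  0.0491] 289
  top table z -0.0007 top 0.0534
   band 0.7 98 [ 0.5985 -0.0318  0.0246]
   band 0.8 133 [ 0.5984 -0.0326  0.0209]
   topmean [ 0.5983 -0.0314  0.049 ] 187
strainer seed [ 0.4215 -0.0734  0.005 ] reach 0.428
  scene table z -0.0001 top 0.0232
   tube top [ 0.461  -0.067   0.0215] 172 [ 0.4614 -0.0668  0.0153]
  top table z 0.0001 top 0.0236
   tube top [ 0.4605 -0.0678  0.0214] 85 [ 0.4604 -0.0682  0.0154]
press seed [0.5595 0.1697 0.13  ] reach 0.585
  scene table z -0.0002 top 0.1279
   rim 575 [0.5661 0.1728 0.0702]
   spindle [0.5648 0.1708 0.1267] 53
  top table z -0.0005 top 0.1288
   rim 401 [0.565  0.171  0.0703]
   spindle [0.5647 0.1711 0.1285] 31
```

View pics/crop.png

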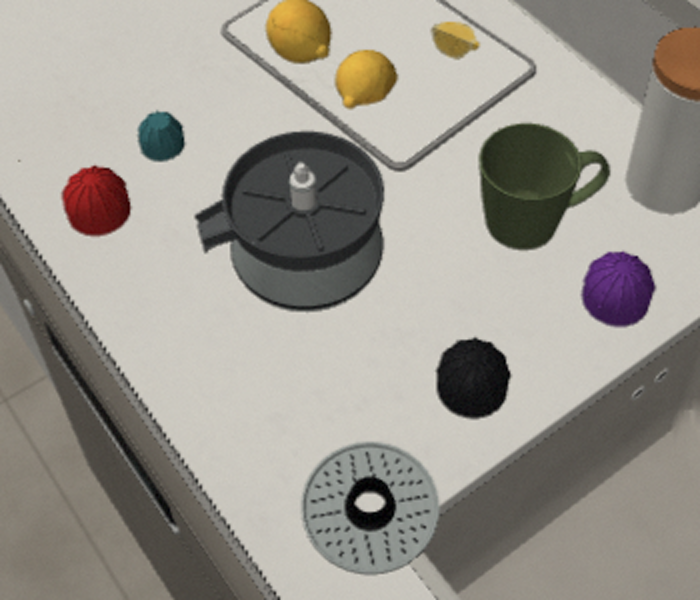

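The crop shows the ridged black cone at (473,378), clearly unlike purple (618,288) and red (97,200). Heights and sizes match the specs (tube top 22 mm, rim at 70 mm radius, cone tops 36 and 50 mm). First I turn the tool so its y lies along world y.

Emit:
drive_tool(turn=[[0,0,-0.15],[0,0,-0.15],[0,0,-0.15],[0,0,0]], translation=[[0,0,0],[0,0,0],[0,0,0],[0,0,0]], gripper=[5.5,5.5,5.5,5.5], grip_force=30)

```text
time: 0.5
ee_pos: [0.2934, 0.6077, 0.2309]
tool_rot: [0.005, -3.141, 0.001]
wrist_force: [0.3, 0.9, -0.2]
gripper_width: 0.0551
gripper_force: 0.0
```

```bash
cat > go.py <<'E'
import sys
from h import *
from scipy.spatial.transform import Rotation as Ro
o=r.observe(); R=Ro.from_rotvec(o["tool_rot"]); W=Ro.from_matrix(np.diag([-1.,1,-1]))
print("t",round(o["time"],2),"pos",o["ee_pos"].round(4),"F",o["wrist_force"].round(1),"w",round(o["gripper_width"],4),"q1,6",o["joints"][[0,5]].round(2))
print("turn",(R.inv()*W).as_rotvec().round(3))
if len(sys.argv)>3: print("cm in tool",(R.inv().apply(np.array(sys.argv[1:4],float)-o["ee_pos"])*100).round(2))
E
python3 go.py .461 -.0675 .1
```

```text
t 0.5 pos [0.2934 0.6077 0.2309] F [ 0.3  0.9 -0.2] w 0.0551 q1,6 [ 1.08 -0.49]
turn [-0.001 -0.     0.003]
cm in tool [-16.56 -67.57  13.12]
```

Emit:
drive_tool(turn=[[0,0,0],[0,0,0],[0,0,0],[0,0,0],[0,0,0],[0,0,0],[0,0,0],[0,0,0],[0,0,0],[0,0,0],[0,0,0],[0,0,0],[0,0,0],[0,0,0],[0,0,0],[0,0,0],[0,0,0],[0,0,0],[0,0,0],[0,0,0]], translation=[[-0.92,-3.75,0.6],[-0.92,-3.75,0.6],[-0.92,-3.75,0.6],[-0.92,-3.75,0.6],[-0.92,-3.75,0.6],[-0.92,-3.75,0.6],[-0.92,-3.75,0.6],[-0.92,-3.75,0.6],[-0.92,-3.75,0.6],[-0.92,-3.75,0.6],[-0.92,-3.75,0.6],[-0.92,-3.75,0.6],[-0.92,-3.75,0.6],[-0.92,-3.75,0.6],[-0.92,-3.75,0.6],[-0.92,-3.75,0.6],[-0.92,-3.75,0.6],[-0.92,-3.75,0.6],[0,0,2],[0,0,0]], gripper=[5.5,5.5,5.5,5.5,5.5,5.5,5.5,5.5,5.5,5.5,5.5,5.5,5.5,5.5,5.5,5.5,5.5,5.5,5.5,5.5])

```text
time: 2.5
ee_pos: [0.4581, -0.0677, 0.101]
tool_rot: [-0.01, -3.138, -0.001]
wrist_force: [0.2, 0.6, -0.1]
gripper_width: 0.0551
gripper_force: 0.0
```

```bash
python3 go.py .461 -.0675 .009
```

```text
t 2.5 pos [ 0.4581 -0.0677  0.101 ] F [ 0.2  0.6 -0.1] w 0.0551 q1,6 [-0.2  -1.77]
turn [ 0.001 -0.004 -0.006]
cm in tool [-0.32  0.02  9.2 ]
```

Emit:
drive_tool(turn=[[0,-0.004,-0.006],[0,0,0],[0,0,0],[0,0,0],[0,0,0],[0,0,0],[0,0,0],[0,0,0],[0,0,0],[0,0,0]], translation=[[-0.3,0,3],[0,0,3],[0,0,2],[0,0,1.2],[0,0,0],[0,0,0],[0,0,0],[0,0,0],[0,0,0],[0,0,0]], gripper=[5.5,5.5,5.5,5.5,5.5,3.0,3.0,3.0,3.0,3.0])

```text
time: 3.5
ee_pos: [0.4632, -0.067, 0.013]
tool_rot: [-0.009, 3.136, 0.0]
wrist_force: [-1.9, 2.4, 5.5]
gripper_width: 0.0326
gripper_force: 29.3
```

```bash
python3 go.py .5652 .1713 .15; python3 - <<'E'
from h import *
p,d=grab("scene"); cv2.imwrite("pics/g1.png",cv2.resize(p[300:480,220:460,::-1],None,fx=2.5,fy=2.5))
E
```

```text
t 3.5 pos [ 0.4632 -0.067   0.013 ] F [-1.9  2.4  5.5] w 0.0326 q1,6 [-0.2  -1.78]
turn [0.    0.006 0.006]
cm in tool [-10.42  23.77 -13.64]
```

View pics/g1.png

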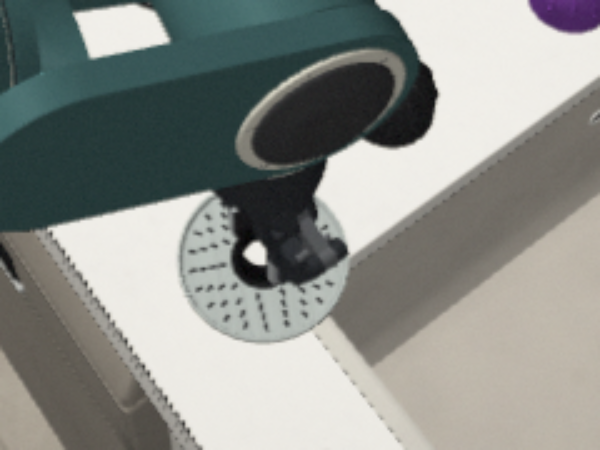

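```bash
python3 - <<'E'
from h import *
from scipy.spatial.transform import Rotation as Ro
K,R,t=ci("scene")
def pr(X):
    c=K@(R@np.array(X)+t); return ((c[:2]/c[2]-[220,300])*2.5).round(0)
o=r.observe();T=Ro.from_rotvec(o["tool_rot"]);p=o["ee_pos"]
print("tcp",pr(p),"tip-y",pr(p+T.apply([0,-.0165,0])),"tip+y",pr(p+T.apply([0,.0165,0])),"up40",pr(p+T.apply([0,-.0165,-.04])), "tube top",pr([.461,-.0675,.022]),"floor c",pr([.461,-.0675,0.003]))
E
```

```text
tcp [263. 251.] tip-y [279. 270.] tip+y [248. 231.] up40 [279. 243.] tube top [261. 247.] floor c [261. 260.]
```

Emit:
drive_tool(turn=[[0,0,0],[0,0,0],[0,0,0]], translation=[[0,0,-1.5],[0,0,-1.5],[0,0,0]], gripper=[3.0,3.0,3.0])

```text
time: 3.85
ee_pos: [0.4639, -0.0674, 0.0448]
tool_rot: [-0.009, 3.133, -0.002]
wrist_force: [-0.8, -0.1, -0.0]
gripper_width: 0.0328
gripper_force: 29.9
```

```bash
python3 go.py .5652 .1713 .15; python3 - <<'E'
from h import *
p,d=grab("scene"); cv2.imwrite("pics/g2.png",cv2.resize(p[300:480,220:460,::-1],None,fx=2.5,fy=2.5))
E
```

```text
t 3.85 pos [ 0.4639 -0.0674  0.0448] F [-0.8 -0.1 -0. ] w 0.0328 q1,6 [-0.2  -1.78]
turn [-0.001  0.009  0.006]
cm in tool [-10.37  23.8  -10.46]
```

View pics/g2.png

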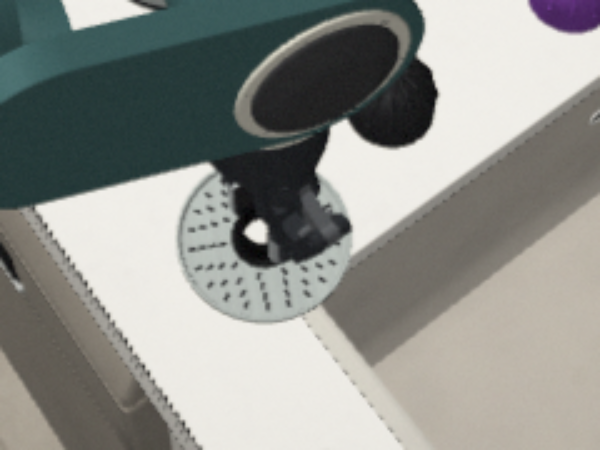

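The strainer is up: dish centre near (265,235), tube at (258,235), level by eye. I'll measure its axis and tilt in the hand.

```bash
cat > held.py <<'E'
from h import *
from scipy.optimize import least_squares
def strainer(zf):  # zf expected underside z
    o=r.observe();p=o["ee_pos"]
    for n in("scene","top"):
        im,d=grab(n); P=cloud(n,d)
        rho=np.hypot(P[...,0]-p[0],P[...,1]-p[1])
        m=((abs(P[...,2]-zf-.004)<.010)&(rho<.075)).astype(np.uint8)
        q=P[(m>0)&(rho>.025)]; 
        A=np.c_[q[:,:2]-p[:2],np.ones(len(q))]; w=np.ones(len(q),bool)
        for _ in range(4):
            c=np.linalg.lstsq(A[w],q[w,2],rcond=None)[0]; w=abs(A@c-q[:,2])<.004
        cs,_=cv2.findContours(m,cv2.RETR_EXTERNAL,cv2.CHAIN_APPROX_NONE)
        cc=max(cs,key=cv2.contourArea)[:,0]
        E=np.array([plane(n,u,zf+.006) for u in cc])
        f=lambda x:np.hypot(E[:,0]-x[0],E[:,1]-x[1])-x[2]
        s=least_squares(f,[*p[:2],.056],loss="cauchy",f_scale=.001).x
        print(n,"n",len(q),"tilt",c.round(4),"circle",s.round(4),"rel tcp mm",((s[:2]-p[:2])*1e3).round(1))
if __name__=="__main__":
    import sys; strainer(float(sys.argv[1]))
E
python3 held.py .034
```

```text
scene n 2019 tilt [ 0.0038 -0.0016  0.0336] circle [ 0.4599 -0.069   0.0549] rel tcp mm [-3.4 -1.7]
top n 371 tilt [ 0.0091 -0.0093  0.0326] circle [ 0.4592 -0.0681  0.0549] rel tcp mm [-4.1 -0.8]
```

Emit:
drive_tool(turn=[[0,0.009,0.006],[0,0,0],[0,0,0],[0,0,0],[0,0,0],[0,0,0],[0,0,0],[0,0,0],[0,0,0],[0,0,0],[0,0,0],[0,0,0],[0,0,0],[0,0,0],[0,0,0],[0,0,0]], translation=[[0,0,-2.5],[0,0,-2.5],[0,0,-2.5],[0,0,-2.5],[0,0,-2.5],[-0.65,1.5,0],[-1.3,3,0],[-1.3,3,0],[-1.3,3,0],[-1.3,3,0],[-1.3,3,0],[-1.3,3,0],[-1.3,3,0],[-0.65,1.4,0],[0,0,0],[0,0,0]], gripper=[3,3,3,3,3,3,3,3,3,3,3,3,3,3,3,3])

```text
time: 5.6
ee_pos: [0.5664, 0.1714, 0.1652]
tool_rot: [0.001, -3.136, 0.001]
wrist_force: [0.8, -0.5, -1.5]
gripper_width: 0.0325
gripper_force: 30.1
```

```bash
python3 go.py .5685 .172 .17; python3 held.py .155
```

```text
t 5.6 pos [0.5664 0.1714 0.1652] F [ 0.8 -0.5 -1.5] w 0.0325 q1,6 [ 0.25 -1.32]
turn [-0.001 -0.006  0.   ]
cm in tool [-0.21  0.06 -0.48]
scene n 1606 tilt [-0.0129 -0.0013  0.1557] circle [0.5626 0.1684 0.0554] rel tcp mm [-3.8 -3. ]
top n 1043 tilt [-0.0241 -0.0081  0.1546] circle [0.5591 0.1674 0.0514] rel tcp mm [-7.3 -4. ]
```

Emit:
drive_tool(turn=[[0,-0.006,0],[0,0,0],[0,0,0],[0,0,0],[0,0,0],[0,0,0]], translation=[[-0.15,0,0],[0,0,1],[0,0,1],[0,0,1],[0,0,0.3],[0,0,0]], gripper=[3,3,3,3,3,3])

```text
time: 6.3
ee_pos: [0.5679, 0.1718, 0.1319]
tool_rot: [0.0, -3.141, 0.001]
wrist_force: [-0.4, 0.1, -0.1]
gripper_width: 0.0325
gripper_force: 30.1
```

```bash
python3 go.py .568 .1715 .1; python3 - <<'E'
from h import *
p,d=grab("scene"); cv2.imwrite("pics/g3.png",cv2.resize(p[180:320,210:370,::-1],None,fx=4,fy=4))
E
```

```text
t 6.3 pos [0.5679 0.1718 0.1319] F [-0.4  0.1 -0.1] w 0.0325 q1,6 [ 0.25 -1.32]
turn [-0. -0.  0.]
cm in tool [-0.01 -0.03  3.19]
```

View pics/g3.png

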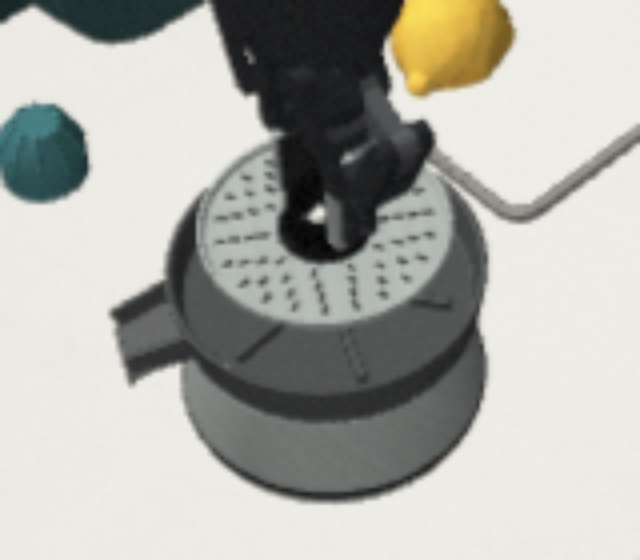

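The spindle tip shows inside the tube at (318,213), roughly centred. I'll go on down.

Emit:
drive_tool(turn=[[0,0,0],[0,0,0],[0,0,0],[0,0,0],[0,0,0],[0,0,0],[0,0,0]], translation=[[0,0,0.5],[0,0,0.5],[0,0,0.5],[0,0,0.5],[0,0,0.5],[0,0,0.5],[0,0,0]], gripper=[3,3,3,3,3,3,3])

```text
time: 7.05
ee_pos: [0.5679, 0.1718, 0.1018]
tool_rot: [0.0, -3.141, 0.001]
wrist_force: [0.1, -0.6, -0.8]
gripper_width: 0.0322
gripper_force: 30.1
```

Emit:
drive_tool(turn=[[0,0,0],[0,0,0],[0,0,0]], translation=[[0,0,0.2],[0,0,0.2],[0,0,0]], gripper=[3,3,3])

```text
time: 7.35
ee_pos: [0.5682, 0.1719, 0.0986]
tool_rot: [-0.0, 3.141, -0.0]
wrist_force: [-0.2, 0.2, -1.0]
gripper_width: 0.0326
gripper_force: 30.1
```

Emit:
drive_tool(turn=[[0,0,0],[0,0,0],[0,0,0]], translation=[[0,0,0.1],[0,0,0.1],[0,0,0]], gripper=[3,3,3])

```text
time: 7.65
ee_pos: [0.5684, 0.1719, 0.097]
tool_rot: [-0.0, 3.14, -0.0]
wrist_force: [-1.0, -0.5, 2.0]
gripper_width: 0.0324
gripper_force: 30.3
```

Emit:
drive_tool(turn=[[0,0,0],[0,0,0],[0,0,0]], translation=[[0,0,0.1],[0,0,0.1],[0,0,0]], gripper=[3,3,3])

```text
time: 7.95
ee_pos: [0.5685, 0.172, 0.0968]
tool_rot: [-0.0, 3.14, 0.0]
wrist_force: [-9.7, -2.8, 20.1]
gripper_width: 0.0325
gripper_force: 31.8
```

Seated at TCP z 0.097, as expected. I ease off the push, then open and rise.

Emit:
drive_tool(turn=[[0,0,0],[0,0,0],[0,0,0],[0,0,0],[0,0,0],[0,0,0],[0,0,0],[0,0,0],[0,0,0],[0,0,0],[0,0,0]], translation=[[0,0,-0.15],[0,0,0],[0,0,0],[0,0,0],[0,0,0],[0,0,-1],[0,0,-2],[0,0,-3],[0,0,-3],[0,0,-2],[0,0,0]], gripper=[3,5.5,5.5,5.5,5.5,5.5,5.5,5.5,5.5,6.5,6.5])

```text
time: 9.05
ee_pos: [0.5691, 0.1722, 0.2104]
tool_rot: [-0.0, 3.136, 0.002]
wrist_force: [-0.1, -0.8, -0.7]
gripper_width: 0.0652
gripper_force: 0.0
```

```bash
python3 go.py .5255 .3765 .1;
```

```text
t 9.05 pos [0.5691 0.1722 0.2104] F [-0.1 -0.8 -0.7] w 0.0652 q1,6 [ 0.25 -1.32]
turn [0.001 0.006 0.   ]
cm in tool [ 4.42 20.42 11.04]
```

Emit:
drive_tool(turn=[[0,0.006,0],[0,0,0],[0,0,0],[0,0,0],[0,0,0],[0,0,0],[0,0,0],[0,0,0],[0,0,0],[0,0,0],[0,0,0],[0,0,0],[0,0,0],[0,0,0],[0,0,0]], translation=[[0.3,1.4,0],[0.6,2.8,0],[0.6,2.8,0],[0.6,2.8,0],[0.6,2.8,0],[0.6,2.8,0],[0.6,2.8,0],[0.5,2.2,0],[0,0,2],[0,0,2.5],[0,0,2.5],[0,0,2.5],[0,0,2.5],[0,0,2.5],[0,0,0]], gripper=[6.8,6.8,6.8,6.8,6.8,6.8,6.8,6.8,6.8,6.8,6.8,6.8,6.8,6.8,6.8])

```text
time: 10.55
ee_pos: [0.5211, 0.3753, 0.0568]
tool_rot: [0.001, -3.131, 0.006]
wrist_force: [-0.1, 0.4, 0.5]
gripper_width: 0.068
gripper_force: 0.0
```

```bash
python3 go.py .5255 .3765 .003; python3 - <<'E'
from h import *
p,d=grab("top"); cv2.imwrite("pics/g4.png",cv2.resize(p[190:350,180:380,::-1],None,fx=3.5,fy=3.5))
E
```

```text
t 10.55 pos [0.5211 0.3753 0.0568] F [-0.1  0.4  0.5] w 0.068 q1,6 [ 0.58 -0.99]
turn [-0.004 -0.011  0.   ]
cm in tool [-0.5   0.14  5.37]
```

View pics/g4.png

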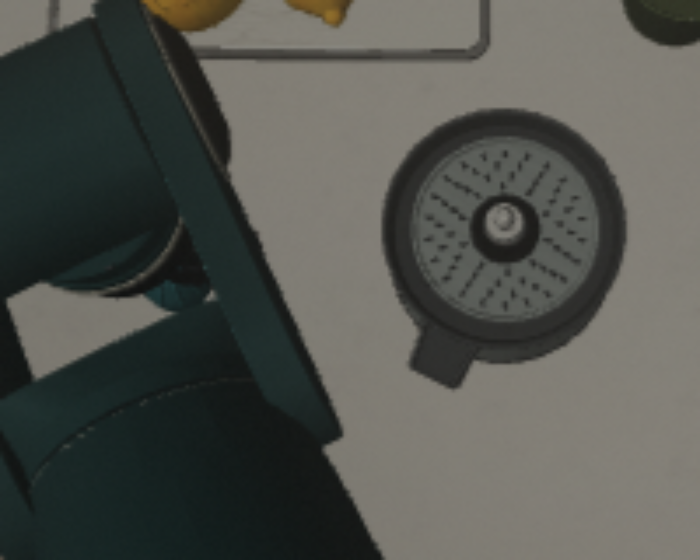

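The strainer lies flat and centred in the bowl (505,228), with the spindle through its tube. The teal cone is under the gripper at (180,290).

Emit:
drive_tool(turn=[[-0.004,-0.011,0],[0,0,0],[0,0,0],[0,0,0],[0,0,0],[0,0,0]], translation=[[-0.5,0.14,0],[0,0,1.5],[0,0,1.5],[0,0,1.5],[0,0,0.6],[0,0,0]], gripper=[6.8,6.8,6.8,6.8,6.8,6.8])

```text
time: 11.2
ee_pos: [0.5281, 0.3771, 0.0088]
tool_rot: [-0.0, 3.138, 0.004]
wrist_force: [0.4, 0.5, -0.3]
gripper_width: 0.0681
gripper_force: 0.0
```

```bash
python3 go.py .5255 .3765 .003
```

```text
t 11.2 pos [0.5281 0.3771 0.0088] F [ 0.4  0.5 -0.3] w 0.0681 q1,6 [ 0.58 -0.99]
turn [0.003 0.004 0.   ]
cm in tool [ 0.26 -0.06  0.58]
```

Emit:
drive_tool(turn=[[0.003,0.004,0],[0,0,0],[0,0,0],[0,0,0],[0,0,0],[0,0,0],[0,0,0],[0,0,0]], translation=[[0.26,-0.06,0.3],[0,0,0.3],[0,0,0],[0,0,0],[0,0,0],[0,0,0],[0,0,0],[0,0,0]], gripper=[6.8,6.8,6.8,4.2,4.2,4.2,4.2,4.2])

```text
time: 12.0
ee_pos: [0.5264, 0.3771, 0.0051]
tool_rot: [-0.0, 3.139, 0.002]
wrist_force: [-1.1, -0.9, 5.2]
gripper_width: 0.044
gripper_force: 30.8
```

```bash
python3 go.py .5652 .1713 .16
```

```text
t 12.0 pos [0.5264 0.3771 0.0051] F [-1.1 -0.9  5.2] w 0.044 q1,6 [ 0.58 -0.99]
turn [0.001 0.003 0.   ]
cm in tool [ -3.92 -20.56 -15.51]
```

Emit:
drive_tool(turn=[[0,0.003,0],[0,0,0],[0,0,0],[0,0,0],[0,0,0],[0,0,0],[0,0,0],[0,0,0],[0,0,0],[0,0,0],[0,0,0],[0,0,0],[0,0,0],[0,0,0],[0,0,0],[0,0,0],[0,0,0]], translation=[[0,0,-1],[0,0,-2.5],[0,0,-2.5],[0,0,-2.5],[0,0,-2.5],[0,0,-2.5],[0,0,-2.5],[-0.3,-1.6,0],[-0.6,-3,0],[-0.6,-3,0],[-0.6,-3,0],[-0.6,-3,0],[-0.6,-3,0],[-0.5,-2.5,0],[-0.14,-1.5,0],[0,0,0],[0,0,0]], gripper=[4.2,4.2,4.2,4.2,4.2,4.2,4.2,4.2,4.2,4.2,4.2,4.2,4.2,4.2,4.2,4.2,4.2])

```text
time: 13.7
ee_pos: [0.5655, 0.171, 0.1641]
tool_rot: [-0.0, -3.14, -0.002]
wrist_force: [0.3, 0.4, -0.9]
gripper_width: 0.0442
gripper_force: 30.8
```

```bash
python3 go.py .5658 .1712 .137; python3 - <<'E'
from h import *
o=r.observe();p=o["ee_pos"]
for n in("scene","top"):
    im,d=grab(n);P=cloud(n,d); h=cv2.cvtColor(im,cv2.COLOR_RGB2HSV)
    rho=np.hypot(P[...,0]-p[0],P[...,1]-p[1])
    m=(rho<.04)&(P[...,2]<p[2]+.05)&(P[...,2]>p[2]-.02)&(h[...,0]>80)&(h[...,0]<105)&(h[...,1]>90)
    q=P[m]; print(n,m.sum(), (np.percentile(q,[2,98],0).round(4).tolist() if m.any() else ""))
im,d=grab("scene"); cv2.imwrite("pics/g5.png",cv2.resize(im[160:300,210:370,::-1],None,fx=4,fy=4))
E
```

```text
t 13.7 pos [0.5655 0.171  0.1641] F [ 0.3  0.4 -0.9] w 0.0442 q1,6 [ 0.25 -1.32]
turn [ 0.001 -0.001 -0.   ]
cm in tool [-0.03  0.02  2.71]
scene 349 [[0.5427, 0.1511, 0.1633], [0.5762, 0.1873, 0.1968]]
top 77 [[0.5412, 0.1524, 0.1657], [0.5508, 0.1855, 0.1887]]
```

View pics/g5.png

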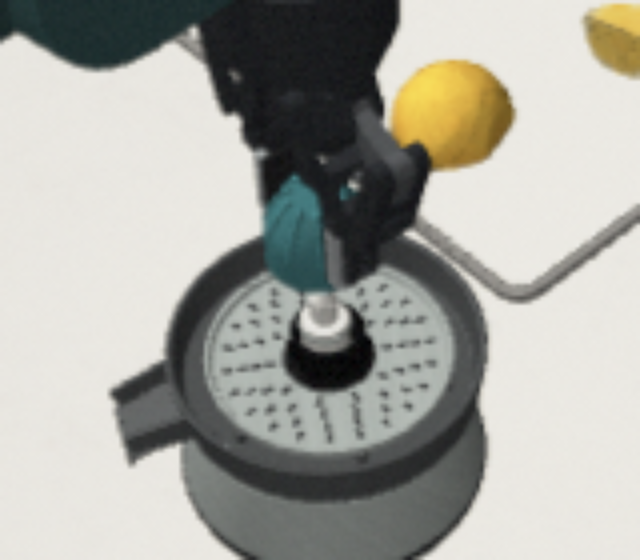

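Teal cone is held upright above the spindle (tip at about (318,295)); its front edge at x≈0.542 puts its axis at 0.565, in line. Lowering.

Emit:
drive_tool(turn=[[0,0,0],[0,0,0],[0,0,0],[0,0,0],[0,0,0],[0,0,0],[0,0,0]], translation=[[-0.02,0.02,1],[0,0,1],[0,0,0.6],[0,0,0.3],[0,0,0.3],[0,0,0.3],[0,0,0]], gripper=[4.2,4.2,4.2,4.2,4.2,4.2,4.2])

```text
time: 14.55
ee_pos: [0.5659, 0.1711, 0.1289]
tool_rot: [0.0, -3.141, -0.002]
wrist_force: [1.1, 1.4, -1.7]
gripper_width: 0.0442
gripper_force: 30.8
```

Emit:
drive_tool(turn=[[0,0,0],[0,0,0],[0,0,0]], translation=[[0,0,0.3],[0,0,0.3],[0,0,0]], gripper=[4.2,4.2,4.2])

```text
time: 14.85
ee_pos: [0.5658, 0.1711, 0.1228]
tool_rot: [0.0, -3.14, -0.002]
wrist_force: [1.5, 1.9, -2.5]
gripper_width: 0.0444
gripper_force: 30.8
```

Emit:
drive_tool(turn=[[0,0,0],[0,0,0],[0,0,0]], translation=[[0,0,0.2],[0,0,0.2],[0,0,0]], gripper=[4.2,4.2,4.2])

```text
time: 15.15
ee_pos: [0.5659, 0.1711, 0.119]
tool_rot: [0.0, -3.141, -0.002]
wrist_force: [2.0, 3.1, -1.3]
gripper_width: 0.0439
gripper_force: 30.9
```

Emit:
drive_tool(turn=[[0,0,0],[0,0,0]], translation=[[0,0,0.1],[0,0,0]], gripper=[4.2,4.2])

```text
time: 15.35
ee_pos: [0.566, 0.1711, 0.1183]
tool_rot: [0.0, -3.141, -0.002]
wrist_force: [2.0, 2.7, 1.1]
gripper_width: 0.0439
gripper_force: 31.1
```

Emit:
drive_tool(turn=[[0,0,0],[0,0,0]], translation=[[-0.03,0.03,0.1],[0,0,0]], gripper=[4.2,4.2])

```text
time: 15.55
ee_pos: [0.5661, 0.1713, 0.1172]
tool_rot: [0.0, -3.141, -0.001]
wrist_force: [-0.0, 2.1, 3.8]
gripper_width: 0.0441
gripper_force: 31.3
```

Down on the step. Release and rise, then go to the black cone.

Emit:
drive_tool(turn=[[0,0,0],[0,0,0],[0,0,0],[0,0,0],[0,0,0],[0,0,0],[0,0,0],[0,0,0],[0,0,0],[0,0,0]], translation=[[0,0,0],[0,0,0],[0,0,0],[0,0,0],[0,0,-1],[0,0,-2.5],[0,0,-2.5],[0,0,-2.5],[0,0,-1.5],[0,0,0]], gripper=[6.8,6.8,6.8,6.8,6.8,6.8,6.8,8.2,8.2,8.2])

```text
time: 16.55
ee_pos: [0.5669, 0.1714, 0.2198]
tool_rot: [-0.0, 3.139, 0.003]
wrist_force: [0.0, -0.3, -0.4]
gripper_width: 0.0819
gripper_force: 0.0
```

```bash
python3 go.py .599 -.0312 .06
```

```text
t 16.55 pos [0.5669 0.1714 0.2198] F [ 0.  -0.3 -0.4] w 0.0819 q1,6 [ 0.25 -1.32]
turn [0.002 0.002 0.   ]
cm in tool [ -3.16 -20.29  15.95]
```

Emit:
drive_tool(turn=[[0.002,0.002,0],[0,0,0],[0,0,0],[0,0,0],[0,0,0],[0,0,0],[0,0,0],[0,0,0],[0,0,0],[0,0,0],[0,0,0],[0,0,0],[0,0,0],[0,0,0],[0,0,0],[0,0,0]], translation=[[-0.2,-1.4,0],[-0.45,-2.8,0],[-0.45,-2.8,0],[-0.45,-2.8,0],[-0.45,-2.8,0],[-0.45,-2.8,0],[-0.45,-2.8,0],[-0.26,-2.1,0],[0,0,2],[0,0,2.5],[0,0,2.5],[0,0,2.5],[0,0,2.5],[0,0,2.5],[0,0,0],[0,0,0]], gripper=[8.3,8.3,8.3,8.3,8.3,8.3,8.3,8.3,8.3,8.3,8.3,8.3,8.3,8.3,8.3,8.3])

```text
time: 18.15
ee_pos: [0.597, -0.0324, 0.0718]
tool_rot: [-0.0, -3.137, 0.002]
wrist_force: [-0.6, -0.3, 0.1]
gripper_width: 0.0829
gripper_force: 0.0
```

```bash
python3 go.py .599 -.0312 .003;python3 - <<'E'
from h import *
# seated teal cone: circle of its bands
from scipy.optimize import least_squares
for n in("scene","top"):
    im,d=grab(n);P=cloud(n,d).reshape(-1,3)
    q=P[(np.hypot(P[:,0]-.565,P[:,1]-.171)<.035)&(P[:,2]>.12)]
    print(n,"top",np.percentile(q[:,2],98).round(4) if len(q) else None,"topmean",q[q[:,2]>.1455].mean(0).round(4))
    s=q[(q[:,2]>.137)&(q[:,2]<.144)]
    print(least_squares(lambda x:np.hypot(s[:,0]-x[0],s[:,1]-x[1])-x[2],[.565,.171,.018],loss="soft_l1",f_scale=.001).x.round(4),len(s))
im,d=grab("scene"); cv2.imwrite("pics/g6.png",cv2.resize(im[190:370,240:440,::-1],None,fx=3,fy=3))
E
```

```text
t 18.15 pos [ 0.597  -0.0324  0.0718] F [-0.6 -0.3  0.1] w 0.0829 q1,6 [-0.1  -1.67]
turn [-0.001 -0.005 -0.   ]
cm in tool [-0.24  0.12  6.88]
scene top None topmean [nan nan nan]
[0.565 0.171 0.018] 0
top top 0.1502 topmean [0.5645 0.1696 0.1479]
[0.5651 0.1699 0.0182] 111<stdin>:7: RuntimeWarning: Mean of empty slice.
  ret = um.true_divide(
```

View pics/g6.png

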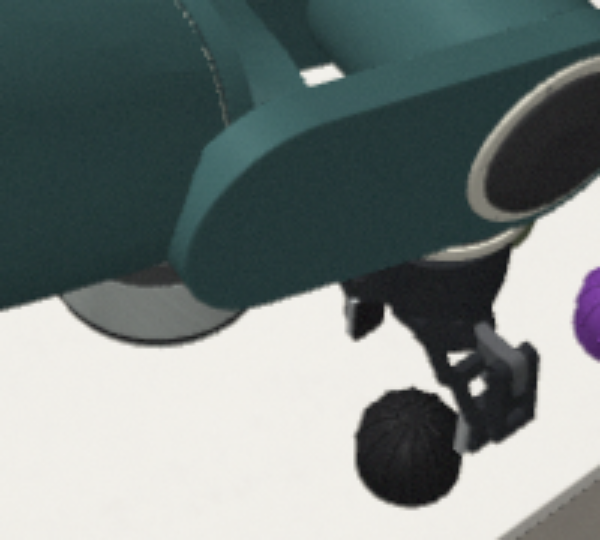

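The black cone is at (410,447), unmoved, with the open fingers still above it. The teal cone's top measures z 0.148 on the axis (expected 0.1485), so it is seated.

Emit:
drive_tool(turn=[[-0.001,-0.005,0],[0,0,0],[0,0,0],[0,0,0],[0,0,0],[0,0,0],[0,0,0]], translation=[[-0.24,0.12,0],[0,0,1.5],[0,0,1.5],[0,0,1.5],[0,0,1.2],[0,0,0.6],[0,0,0]], gripper=[8.3,8.3,8.3,8.3,8.3,8.3,8.3])

```text
time: 19.0
ee_pos: [0.5995, -0.0307, 0.008]
tool_rot: [-0.0, 3.141, 0.0]
wrist_force: [-0.1, 0.3, -0.8]
gripper_width: 0.083
gripper_force: 0.0
```

```bash
python3 go.py .599 -.0312 .002
```

```text
t 19.0 pos [ 0.5995 -0.0307  0.008 ] F [-0.1  0.3 -0.8] w 0.083 q1,6 [-0.09 -1.66]
turn [0. 0. 0.]
cm in tool [ 0.05 -0.05  0.6 ]
```

Emit:
drive_tool(turn=[[0,0,0],[0,0,0],[0,0,0],[0,0,0],[0,0,0],[0,0,0],[0,0,0],[0,0,0]], translation=[[0.05,-0.05,0.3],[0,0,0.3],[0,0,0],[0,0,0],[0,0,0],[0,0,0],[0,0,0],[0,0,0]], gripper=[8.3,8.3,8.3,5.8,5.8,5.8,5.8,5.8])

```text
time: 19.8
ee_pos: [0.5998, -0.0312, 0.0038]
tool_rot: [-0.0, 3.139, -0.0]
wrist_force: [-0.8, 0.2, 5.9]
gripper_width: 0.0599
gripper_force: 33.1
```

```bash
python3 go.py .5652 .1713 .185
```

```text
t 19.8 pos [ 0.5998 -0.0312  0.0038] F [-0.8  0.2  5.9] w 0.0599 q1,6 [-0.09 -1.67]
turn [-0.     0.003  0.   ]
cm in tool [  3.4   20.25 -18.14]
```

Emit:
drive_tool(turn=[[0,0.003,0],[0,0,0],[0,0,0],[0,0,0],[0,0,0],[0,0,0],[0,0,0],[0,0,0],[0,0,0],[0,0,0],[0,0,0],[0,0,0],[0,0,0],[0,0,0],[0,0,0],[0,0,0],[0,0,0],[0,0,0]], translation=[[0,0,-1],[0,0,-2.5],[0,0,-2.5],[0,0,-2.5],[0,0,-2.5],[0,0,-2.5],[0,0,-2.5],[0,0,-1.2],[0.2,1.5,0],[0.5,3,0],[0.5,3,0],[0.5,3,0],[0.5,3,0],[0.5,3,0],[0.5,2.5,0],[0.18,1.2,0],[0,0,0],[0,0,0]], gripper=[5.8,5.8,5.8,5.8,5.8,5.8,5.8,5.8,5.8,5.8,5.8,5.8,5.8,5.8,5.8,5.8,5.8,5.8])

```text
time: 21.6
ee_pos: [0.5656, 0.1705, 0.1746]
tool_rot: [0.001, -3.14, 0.001]
wrist_force: [0.1, 0.3, -1.4]
gripper_width: 0.0597
gripper_force: 32.8
```

```bash
python3 go.py .566 .1713 .155; python3 - <<'E'
from h import *
im,d=grab("scene"); cv2.imwrite("pics/g7.png",cv2.resize(im[150:300,210:370,::-1],None,fx=3.75,fy=3.75))
E
```

```text
t 21.6 pos [0.5656 0.1705 0.1746] F [ 0.1  0.3 -1.4] w 0.0597 q1,6 [ 0.25 -1.32]
turn [-0.001 -0.002  0.001]
cm in tool [-0.04  0.08  1.96]
```

View pics/g7.png

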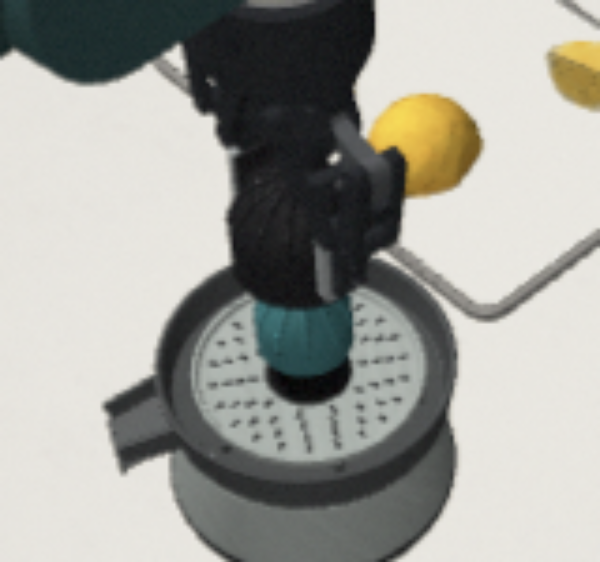

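The black cone hangs upright above the seated teal cone (303,335), in line with it. Lowering.

Emit:
drive_tool(turn=[[0,-0.002,0],[0,0,0],[0,0,0],[0,0,0],[0,0,0],[0,0,0],[0,0,0],[0,0,0]], translation=[[-0.04,0.08,0],[0,0,1],[0,0,1],[0,0,0.5],[0,0,0.5],[0,0,0.5],[0,0,0.4],[0,0,0]], gripper=[5.8,5.8,5.8,5.8,5.8,5.8,5.8,5.8])

```text
time: 22.45
ee_pos: [0.566, 0.1716, 0.1357]
tool_rot: [-0.0, 3.141, -0.0]
wrist_force: [0.0, 0.0, -1.2]
gripper_width: 0.0595
gripper_force: 32.8
```

Emit:
drive_tool(turn=[[0,0,0],[0,0,0],[0,0,0],[0,0,0],[0,0,0]], translation=[[0,0,0.4],[0,0,0.4],[0,0,0.4],[0,0,0.2],[0,0,0]], gripper=[5.8,5.8,5.8,5.8,5.8])

```text
time: 22.95
ee_pos: [0.5661, 0.1716, 0.1219]
tool_rot: [-0.0, 3.141, -0.0]
wrist_force: [-0.4, -0.4, -0.9]
gripper_width: 0.0594
gripper_force: 32.8
```

Emit:
drive_tool(turn=[[0,0,0],[0,0,0],[0,0,0]], translation=[[0,0,0.15],[0,0,0.15],[0,0,0]], gripper=[5.8,5.8,5.8])

```text
time: 23.25
ee_pos: [0.5662, 0.1716, 0.1191]
tool_rot: [-0.0, 3.141, -0.0]
wrist_force: [0.2, 0.8, -1.9]
gripper_width: 0.0602
gripper_force: 32.8
```

Emit:
drive_tool(turn=[[0,0,0],[0,0,0]], translation=[[0,0,0.1],[0,0,0]], gripper=[5.8,5.8])

```text
time: 23.45
ee_pos: [0.5663, 0.1716, 0.1183]
tool_rot: [-0.0, 3.14, 0.0]
wrist_force: [-0.4, 1.0, -1.5]
gripper_width: 0.0595
gripper_force: 32.9
```

Emit:
drive_tool(turn=[[0,0,0],[0,0,0]], translation=[[0,0,0.1],[0,0,0]], gripper=[5.8,5.8])

```text
time: 23.65
ee_pos: [0.5664, 0.1716, 0.1175]
tool_rot: [-0.0, 3.14, 0.0]
wrist_force: [-0.2, -0.1, 3.1]
gripper_width: 0.0597
gripper_force: 33.1
```

Contact: down on its seat. Open, rise, close the fingers.

Emit:
drive_tool(turn=[[0,0,0],[0,0,0],[0,0,0],[0,0,0],[0,0,0],[0,0,0],[0,0,0],[0,0,0],[0,0,0],[0,0,0],[0,0,0],[0,0,0],[0,0,0],[0,0,0],[0,0,0],[0,0,0],[0,0,0],[0,0,0]], translation=[[0,0,0],[0,0,0],[0,0,0],[0,0,0],[0,0,-1],[0,0,-2],[0,0,-2.5],[0,0,-2.5],[0,0,-1],[0,0,0],[0,0,0],[0,0,0],[0,0,0],[0,0,0],[0,0,0],[0,0,0],[0,0,0],[0,0,0]], gripper=[8.0,8.0,8.0,8.0,8.0,8.0,8.0,8.0,8.0,0,0,0,0,0,0,0,0,0])

```text
time: 25.45
ee_pos: [0.5662, 0.1716, 0.2073]
tool_rot: [-0.0, 3.141, -0.0]
wrist_force: [-0.7, 0.3, 0.5]
gripper_width: 0.0001
gripper_force: 0.0
```

```bash
python3 go.py .5655 .1715 .170; python3 - <<'E'
from h import *
for n in("scene","top"):
    im,d=grab(n);P=cloud(n,d).reshape(-1,3)
    q=P[(np.hypot(P[:,0]-.565,P[:,1]-.171)<.04)&(P[:,2]>.12)&(P[:,2]<.172)]
    print(n,len(q),np.percentile(q[:,2],98).round(4))
    s=q[(q[:,2]>.12)&(q[:,2]<.134)]
    from scipy.optimize import least_squares
    print(least_squares(lambda x:np.hypot(s[:,0]-x[0],s[:,1]-x[1])-.031,[.565,.171],loss="soft_l1",f_scale=.001).x.round(4),len(s))
E
```

```text
t 25.45 pos [0.5662 0.1716 0.2073] F [-0.7  0.3  0.5] w 0.0001 q1,6 [ 0.25 -1.32]
turn [-0.     0.001  0.   ]
cm in tool [ 0.07 -0.01  3.73]
scene 1088 0.1662
[0.5669 0.1726] 176
top 504 0.1655
[0.5656 0.1699] 30
```

Large cone top at about z 0.165 (expected 0.1645), centred. Now press.

Emit:
drive_tool(turn=[[0,0,0],[0,0,0],[0,0,0],[0,0,0],[0,0,0],[0,0,0]], translation=[[0.07,0,1],[0,0,1.5],[0,0,1],[0,0,0.4],[0,0,0.3],[0,0,0]], gripper=[0,0,0,0,0,0])

```text
time: 26.15
ee_pos: [0.5655, 0.1716, 0.1651]
tool_rot: [-0.0, 3.141, -0.0]
wrist_force: [-0.2, -0.6, -0.3]
gripper_width: 0.0001
gripper_force: 0.0
```

Emit:
drive_tool(turn=[[0,0,0],[0,0,0],[0,0,0]], translation=[[0,0,0.2],[0,0,0.2],[0,0,0]], gripper=[0,0,0])

```text
time: 26.45
ee_pos: [0.5657, 0.1716, 0.1616]
tool_rot: [-0.0, 3.14, 0.0]
wrist_force: [0.0, -0.3, 4.4]
gripper_width: -0.0001
gripper_force: 2.2
```

Emit:
drive_tool(turn=[[0,0,0],[0,0,0],[0,0,0]], translation=[[0,0,0.2],[0,0,0.1],[0,0,0]], gripper=[0,0,0])

```text
time: 26.75
ee_pos: [0.5658, 0.1717, 0.1589]
tool_rot: [-0.0, 3.139, 0.0]
wrist_force: [-0.3, -0.2, 6.8]
gripper_width: -0.0001
gripper_force: 3.3
```

Emit:
drive_tool(turn=[[0,0,0],[0,0,0],[0,0,0]], translation=[[0,0,0.05],[0,0,0.05],[0,0,0]], gripper=[0,0,0])

```text
time: 27.05
ee_pos: [0.5659, 0.1717, 0.1583]
tool_rot: [-0.0, 3.139, 0.001]
wrist_force: [0.1, -0.5, 7.2]
gripper_width: 0.0001
gripper_force: 3.6
```

Emit:
drive_tool(turn=[[0,0,0],[0,0,0],[0,0,0],[0,0,0]], translation=[[0,0,0.05],[0,0,0.05],[0,0,0],[0,0,0]], gripper=[0,0,0,0])

```text
time: 27.45
ee_pos: [0.5662, 0.1717, 0.1582]
tool_rot: [-0.0, 3.138, 0.001]
wrist_force: [-0.9, -0.5, 12.9]
gripper_width: 0.0003
gripper_force: 6.9
```

At the stop: 12.9 N with no further travel. Rising slowly, then moving clear.

Emit:
drive_tool(turn=[[0,0,0],[0,0,0],[0,0,0],[0,0,0],[0,0,0],[0,0,0],[0,0,0],[0,0,0],[0,0,0],[0,0,0],[0,0,0],[0,0,0],[0,0,0],[0,0,0],[0,0,0]], translation=[[0,0,-0.2],[0,0,-0.2],[0,0,-0.3],[0,0,-0.5],[0,0,-1],[0,0,-2],[0,0,-2],[0,0,-2],[0,3,0],[0,3,0],[0,3,0],[0,3,0],[0,3,0],[0,0,0],[0,0,0]], gripper=[0,0,0,0,0,0,0,0,0,0,0,0,0,0,0])

```text
time: 28.95
ee_pos: [0.5652, 0.3219, 0.2384]
tool_rot: [-0.002, 3.141, -0.001]
wrist_force: [-0.3, -0.2, 0.7]
gripper_width: 0.0
gripper_force: 0.0
```

```bash
python3 go.py; python3 - <<'E'
from h import *
for n in("scene","top"):
    im,d=grab(n);P=cloud(n,d).reshape(-1,3)
    q=P[(np.hypot(P[:,0]-.565,P[:,1]-.171)<.04)&(P[:,2]>.12)&(P[:,2]<.18)]
    t=q[q[:,2]>.16]
    print(n,len(q),np.percentile(q[:,2],[95,98]).round(4) if len(q) else "",t.mean(0).round(4))
    if n=="scene": cv2.imwrite("pics/g8.png",cv2.resize(im[130:310,200:440,::-1],None,fx=3,fy=3))
E
```

```text
t 28.95 pos [0.5652 0.3219 0.2384] F [-0.3 -0.2  0.7] w 0.0 q1,6 [ 0.48 -1.09]
turn [-0.     0.001  0.001]
scene 1084 [0.1652 0.1662] [0.5655 0.1694 0.1633]
top 786 [0.165  0.1659] [0.5645 0.1705 0.1631]
```

View pics/g8.png

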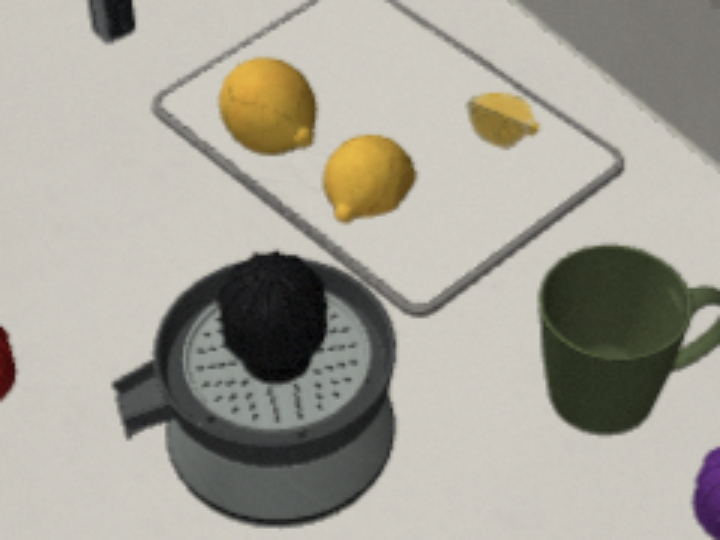

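The picture shows the black cone upright on the press (273,315) with its top back at 0.165, the strainer flat in the bowl, and the mug and lemons where they were. The arm is clear, so I hand in.

```bash
python3 -c "
from bench import r
print(r.job_done())"
```

```text
the job is handed in; nothing more can be done
None
```

The citrus press is set up and handed in: strainer, teal cone and black cone are each seated in order, the spindle was pressed to its stop (12.9 N) and came back up, and the mug and lemons were left where they were; it took about 29 s.

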